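# Reposition a lens carriage on the optical rail and clamp it

### The arm

A 6-joint arm with a two-finger parallel gripper is mounted at the origin on the work surface. World frame = base frame: x ahead of the robot, y to its left, z up, the work surface at z = 0. Lengths are in m, angles in rad, forces in N, time in s.
With the tool pointing down it reaches from about 0.425 to 1.125 m from the base axis. Payload 14.9 kg.
Tool frame: the origin (TCP) lies on the front face of the gripper's body, between the roots of the fingers; the fingertips stand 78 mm ahead of it and the grasp point (between the pads) lies 60 mm ahead of it (env.hold_point_z is the distance from the TCP to the grasp point, in m); z points along the fingers, y is the line along which they close (so a half turn about z gives the same grasp; the last joint's range is limited). The gripper opens to 91 mm and grips with 3 to 60 N. Pads are 32 mm wide; open, the fingers measure 118 mm over their backs; the gripper's body (76 mm by 178 mm) begins 60 mm behind the grasp point.
Start: joints at [1.112, 0.379, 1.734, -0, 1.028, -0.033], TCP at [0.289, 0.638, 0.292] pointing down, gripper open.
Joint ranges: [-2.77, 2.77], [-0.74, 2.19], [0, 2.66], [-1.06, 4.2], [0.31, 2.87], [-3.08, 3.08]. Speed limits (rad/s): [1.89, 1.89, 2.39, 3.14, 3.14, 3.14].

### API

Orientations are given as a 3x3 rotation matrix whose columns are the frame's x, y, z axes.
In Python, from cell import env gives the robot as it stands. Calls block until the motion is done:
- env.goto(position, orientation): joint-space move of the TCP to a pose.
- env.move_linear(position, orientation=None, speed=0.15, f_stop=None): straight line of the TCP; orientation=None keeps the orientation; speed is the mean speed in m/s. With f_stop (N) it stops when the force on the tool has changed by that much, and returns True; else False.
- env.goto_joints(angles): joint-space move.
- env.grip(opening): opening from 0.0 (shut) to 1.0 (fully open); the grip force is fixed at half the most; returns when the fingers have stopped.
- env.hold(seconds).
- env.ik(position, orientation): joint angles nearest the present ones, or None.
- env.get_state(): the state.
- env.read_camera(name): name is "side" or "top"; returns a dict with "image" (400x640x3 uint8, red, green, blue), "fx", "fy", "cx", "cy" (pixels), "k1" (the pictures are not rectified: a ray, as slopes to the right and down, at radius r is drawn at 1 + k1 r^2 times it, then the intrinsics apply), "view" (4x4, takes a point from world to camera coordinates). Camera axes: x right, y up, looking along -z (the intrinsics and any distortion apply to the point x, -y, -z); pixel columns grow to the right and rows downward; lengths in m; the calibration is good to about 2 mm. A picture is of the moment at which its call begins. There is no depth.
A pose or a line that the arm cannot do raises env.Unreachable and nothing moves.
- env.sign_off(): hands the job in; it is judged then, once.
Trained networks look in a picture, given as the dict that the camera call returned (one of the last four; its "shot" number tells which), for a name from the list of things; names that differ only in an ending like _2 or _b are one class to them, and where a whole thing is asked for, a point or a joint stands for the part that bears it (a point fixed in the world has none). Each returns a list of dicts, best first, with "confidence" (0 to 1); they miss things now and then, are a little off and sometimes report something else, mostly with a low value. They report only what shows in the picture. A call takes as long as a camera call. They do not tell look-alikes from the thing itself.
- env.recognise(name, picture): "rect" ([left, top, width, height] in pixels, round what is visible of it).
- env.masks_of(name, picture): "region" (400x640 bool, what is visible of it) and "rect" ([left, top, width, height] in pixels, round what is visible of it).
The state is a dict: "time_s": time; "q": joint angles; "dq": joint speeds; "effort": joint torques, N m; "tool_pos": TCP position; "orientation": TCP orientation; "force": force on the tool from outside, world axes, zero at the start; "moment": the same for the moment, N m; "grip_width": opening from 0.0 (shut) to 1.0 (fully open); "gripper_force": force on a finger pad.
Only numpy, scipy, OpenCV 4.12 (cv2) and the standard library are available. Lean on these libraries where they do the work, as an engineer would, in place of code of your own. Each camera call takes 0.05 s, during which the arm holds its last target. There are 200 camera calls.

### The job

The lens carriage on the optical rail is clamped in the wrong place. Flip its cam lever up to free it, slide the carriage along the rail until its fin is lined up with the tip of the pointed index stand, then flip the lever fully back down so that the carriage is clamped there. Leave the other loose things on the bench where they are.

Things in the scene. Friction and masses are not known exactly. Their poses are not given: they have to be found in the camera images.
- rail: Aluminium optical rail on the bench, fixed, 580 mm long, 62 mm wide, with a steel bar let into its top, which is 46 mm above the bench; black end caps 54 mm high. Origin: centre of its underside. Its y axis runs along the rail, z up; its x axis points across it, away from the robot, to the side on which the index stand is.
- lens_carriage (a joint): Position of the lens carriage along the rail's y axis in m: 0 at the middle of the rail, stops at -0.2 and 0.2. It slides with about 2 N when the lever is up; the lever down clamps it.
- carriage_plate (a point): Point on the carriage over the rail's centre line, at the middle of its length, 62 mm above the bench (the plate's top); its axes are parallel to the rail's. The carriage is a dark saddle 76 mm long along the rail, from x = -40 to +77 mm here. Two dark cheeks (52 x 22 mm, top 82 mm above the bench) hold the cam lever on the robot's side; an upright lens holder stands on the far side.
- cam_lever (a joint): Angle of the cam lever in rad: 0 = down, lying level towards the robot (clamped); it swings up and over about an axle parallel to the rail; 1.57 = upright, stop at 1.75 (free; the cam lets go above about 0.5). It stays where it is left; about 5 to 10 N at the knob move it.
- lever_axle (a point): Centre of the cam lever's axle, 62 mm above the bench, 12 mm to the robot's side of the rail's centre line, at the middle of the carriage's length. The axle is parallel to the rail. The cam under it presses on the rail's bar when the lever is down.
- lever_knob (a point): Centre of the black knob at the end of the cam lever: a cylinder 20 mm in diameter and 24 mm long, its axis parallel to the rail, 80 mm from the axle. The steel lever bar between is 13 mm wide, 11 mm thick. Free air beneath and beside the knob when the lever is down (then its centre is 64 mm above the bench).
- lens_top (a point): Middle of the top edge of the lens holder, 180 mm above the bench: an upright black plate 56 mm across the rail, 84 mm high, 16 mm thick along the rail, on a steel post, its centre 45 mm to the far side of the rail's centre line. The lens, 36 mm in diameter, is centred 55 mm below this point: the uppermost 35 mm of the plate are clear of it and good to grip.
- carriage_fin (a point): Outer top end of the carriage's fin: a thin bright steel rib, 5 mm thick along the rail, lying across the middle of the carriage plate on the far side and pointing away from the robot. 72 mm above the bench.
- index_tip (a point): Tip of the index stand: a small fixed stand, base 60 x 70 mm, 70 mm high, on the far side of the rail, with a bright pointed cone aimed at the rail; the tip is 55 mm above the bench, about 5 mm beyond the carriage's far edge. The fin is lined up when it and the tip have the same position along the rail.
- post_stand: Bystander: loose steel post on a round foot, foot 64 mm in diameter, 105 mm high, on the far side of the rail; no pointed arm. Origin: centre of its underside.
- screwdriver: Bystander: loose screwdriver 180 mm long lying on the bench beyond the rail's right-hand end (seen from the robot). Origin near its middle.
- jar: Bystander: loose white jar with black cap, 64 mm in diameter, 85 mm high. Origin: centre of its underside.
There are look-alikes about, which are no part of the job. What is shaped like the part that bears index_tip but orange or red is not meant.

How it is judged:
On the way, in this order (a step that is already met when the one before it is completed fails the run):
1. the cam lever is flipped up (over 0.9 rad), which frees the carriage (value of joint cam_lever above 0.9 rad), for 0.1 s.
2. with the lever still up (over 0.6 rad), the carriage's fin is brought within 10 mm of the index tip along the rail (value of joint cam_lever above 0.6 rad and y of index_tip in the frame of carriage_fin between -0.01 and 0.01 m), for 0.2 s.
At the end, for the whole second after the job is handed in: The cam lever is down (below 0.15 rad), the carriage's fin is within 6 mm of the index tip measured along the rail, and the carriage is at rest (value of joint cam_lever below 0.15 rad and y of index_tip in the frame of carriage_fin between -0.006 and 0.006 m and velocity of joint lens_carriage between -0.005 and 0.005 m/s); the robot touches nothing.
It fails at once if the loose post stand is shifted by more than 15 mm (distance of post_stand from where it was at the start of the episode above 0.015 m).
It fails at once if the screwdriver is shifted by more than 15 mm (distance of screwdriver from where it was at the start of the episode above 0.015 m).
It fails at once if the jar is shifted by more than 15 mm (distance of jar from where it was at the start of the episode above 0.015 m).
It also fails if it takes over 64 s, if anything falls off the work surface, if the arm or the gripper's body presses on something with over 40 N, if the wrist force passes 120 N, or if a joint passes its speed limit or range.

## Working session

There is one attempt and no reset: what is moved stays moved. The work goes in short steps, each a Python script; the robot and the scene stay as the last script left them, time stands still between calls to the robot, and variables do not carry over. Pictures are saved under pics/ and viewed, at most 10 in all, crops included, and the job is handed in when it is done.

```bash
ls; mkdir -p pics; cat > h.py <<'E'
import numpy as np, cv2
from cell import env
def ray(p,u,v):
    K=np.array([[p['fx'],0,p['cx']],[0,p['fy'],p['cy']],[0,0,1]])
    x,y=cv2.undistortPoints(np.array([[[u,v]]],float),K,np.array([p['k1'],0,0,0,0.]))[0,0]
    V=np.array(p['view']);R=V[:3,:3];o=-R.T@V[:3,3]
    return o,R.T@np.array([x,-y,-1.])
def at_z(p,u,v,z):
    o,d=ray(p,u,v);return o+d*(z-o[2])/d[2]
def proj(p,P):
    V=np.array(p['view']);c=V[:3,:3]@np.asarray(P)+V[:3,3];x,y=c[0]/-c[2],-c[1]/-c[2]
    s=1+p['k1']*(x*x+y*y);return np.array([p['fx']*x*s+p['cx'],p['fy']*y*s+p['cy']])
def save(p,n): cv2.imwrite('pics/'+n,p['image'][:,:,::-1])
E
python3 - <<'E'
from h import *
for c in('top','side'):
    p=env.read_camera(c);save(p,c+'1.png');V=np.array(p['view']);print(c,-V[:3,:3].T@V[:3,3],p['fx'],p['k1'])
    for n in('rail','carriage_plate','lever_knob','lens_top','carriage_fin','index_tip','post_stand','jar','screwdriver'):
        print(n,[(d['rect'],round(d['confidence'],2)) for d in env.recognise(n,p)])
print(env.get_state())
E
```

```text
pics
top [0.44438823 0.00586213 1.10409647] 384.24943643103364 -0.0885654754917276
rail [([222.0, 169.4, 204.8, 76.9], 0.77)]
carriage_plate [([309.2, 212.8, 10.1, 35.1], 0.42)]
lever_knob [([307.8, 206.4, 15.3, 40.6], 0.47)]
lens_top [([301.4, 169.4, 30.6, 76.5], 0.73)]
carriage_fin [([303.8, 172.1, 28.2, 73.9], 0.8)]
index_tip [([303.7, 136.7, 26.9, 20.9], 0.75), ([352.1, 160.8, 25.3, 25.1], 0.65), ([346.6, 266.1, 27.0, 24.7], 0.58)]
post_stand [([267.6, 155.3, 21.0, 23.2], 0.94)]
jar [([151.8, 210.6, 27.0, 26.4], 0.74), ([296.4, 170.1, 37.8, 77.1], 0.67)]
screwdriver [([468.3, 234.1, 15.2, 32.7], 0.91)]
side [ 0.12406033 -0.52617304  0.99867154] 402.35991925406347 -0.05563667598836322
rail [([267.7, 156.2, 135.1, 158.2], 0.81)]
carriage_plate [([290.7, 174.2, 58.5, 63.3], 0.8)]
lever_knob []
lens_top [([294.4, 174.0, 54.2, 66.2], 0.78)]
carriage_fin [([289.8, 174.9, 62.4, 63.2], 0.64)]
index_tip [([409.0, 241.8, 30.8, 28.9], 0.96), ([278.5, 273.5, 29.7, 33.8], 0.93), ([370.6, 221.3, 27.9, 25.1], 0.86), ([354.1, 179.0, 25.2, 29.7], 0.86), ([296.6, 178.5, 52.6, 56.1], 0.3)]
post_sta
[... 282 characters left out ...]
+00, -3.33150763e-02]), 'dq': array([-4.79901925e-05,  2.87092205e-04, -4.39943166e-04,  8.22450352e-04,
       -1.96276873e-04,  5.78629632e-04]), 'effort': array([ 8.58413296e-04, -7.63689995e+01, -4.34747672e+01,  6.52069738e-02,
        3.89346457e-02,  1.51484414e-05]), 'tool_pos': array([0.28912237, 0.63751151, 0.29222542]), 'orientation': array([[-9.10720262e-01,  4.13023731e-01, -3.34706859e-05],
       [ 4.13023732e-01,  9.10720263e-01, -1.48948756e-05],
       [ 2.43304947e-05, -2.73892526e-05, -9.99999999e-01]]), 'force': array([ 0.84339222,  0.34293029, -0.21887183]), 'moment': array([-0.01678463,  0.01342348,  0.01653206]), 'gripper_force': 0.0, 'grip_width': 0.9980175445463016}
```

```bash
python3 - <<'E'
import cv2
a=cv2.imread('pics/top1.png')[120:310,210:500];cv2.imwrite('pics/topc.png',cv2.resize(a,None,fx=2.75,fy=2.75,interpolation=cv2.INTER_CUBIC))
a=cv2.imread('pics/side1.png')[140:330,240:460];cv2.imwrite('pics/sidec.png',cv2.resize(a,None,fx=3,fy=3,interpolation=cv2.INTER_CUBIC))
E
```

```text
(no output)
```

View pics/topc.png

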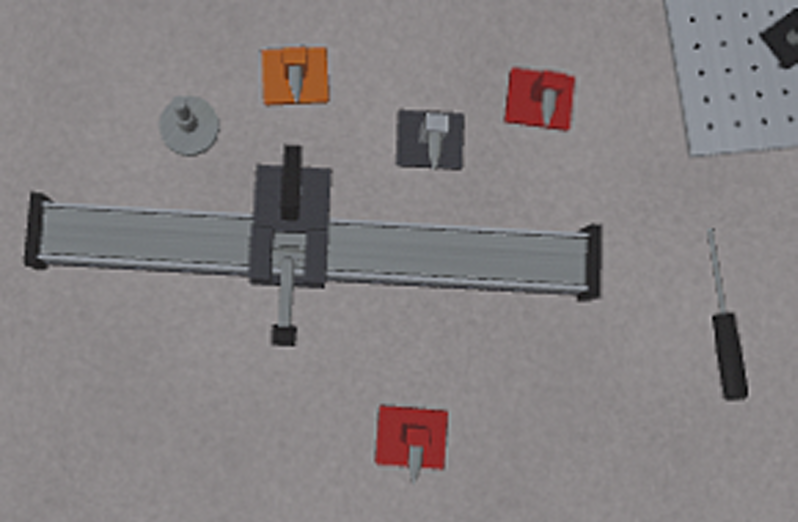

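View pics/sidec.png

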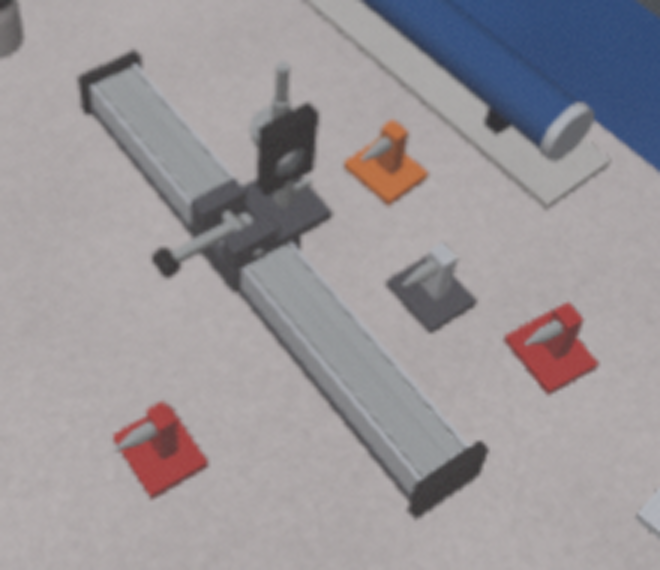

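```bash
cat >> h.py <<'E'
def cap(k):return None
E
python3 - <<'E'
from h import *
p=env.read_camera('top')
print(np.round(np.array(p['view']),3),p['cx'],p['cy'])
f=lambda a,b,z:at_z(p,210+a/2.75,120+b/2.75,z)
L=f(37,231,.054);R=f(593,262,.054);K=f(284,335,.07);T=f(434,168,.055);F=f(291,146,.18);N=f(291,218,.18)
for n,v in zip('LRKTFN',(L,R,K,T,F,N)):print(n,v.round(4))
yh=(L-R)[:2];print(np.linalg.norm(yh));yh/=np.linalg.norm(yh);xh=np.array([yh[1],-yh[0]]);c=(L+R)[:2]/2
for n,v in zip('KTFN',(K,T,F,N)):print(n,((v[:2]-c)@np.array([xh,yh]).T).round(4))
s=env.read_camera('side')
for n,u,v,P in(('K',166,262,K),('T',402,283,T),('L',110,75,L),('R',450,475,R)):print(n,proj(s,P).round(1),240+u/3,140+v/3)
print(yh,c)
E
```

```text
[[-1.000e-03 -1.000e+00 -2.000e-03  8.000e-03]
 [ 9.880e-01 -1.000e-03  1.510e-01 -6.060e-01]
 [-1.510e-01 -2.000e-03  9.880e-01 -1.024e+00]
 [ 0.000e+00  0.000e+00  0.000e+00  1.000e+00]] 317.74269218316704 196.5653005859801
L [0.5847 0.2689 0.054 ]
R [ 0.5526 -0.2906  0.054 ]
K [0.4803 0.0196 0.07  ]
T [ 0.6485 -0.1319  0.055 ]
F [0.6443 0.012  0.18  ]
N [0.5793 0.012  0.18  ]
0.5604338613767755
K [-0.09    0.0252]
T [ 0.0867 -0.1163]
F [0.0742 0.0271]
N [0.0093 0.0234]
K [294.9 226. ] 295.3333333333333 227.33333333333331
T [374.9 234.4] 374.0 234.33333333333331
L [276.2 162.7] 276.6666666666667 165.0
R [389.5 294.8] 390.0 298.33333333333337
[0.05735445 0.99835388] [ 0.56867781 -0.01080584]
```

```bash
cat >> h.py <<'E'
yh=np.array([.05735445,.99835388,0]);xh=np.array([yh[1],-yh[0],0]);zh=np.array([0,0,1.]);c=np.array([.56867781,-.01080584,0])
def knob(s,a): return c+xh*(-.012-.08*np.cos(a+.025))+yh*s+zh*(.062+.08*np.sin(a+.025))
def Rt(sg): return np.column_stack([np.cross(sg*yh,-zh),sg*yh,-zh])
up=zh*env.hold_point_z
def stat(*k):
    s=env.get_state();print(*k,'t',round(s['time_s'],2),'p',(s['tool_pos']-up).round(4),'F',s['force'].round(1),'w',round(s['grip_width'],3),'gf',round(s['gripper_force'],1))
E
python3 - <<'E'
from h import *
k=knob(.0252,0);q0=env.get_state()['q']
R=min((Rt(g) for g in(1,-1)),key=lambda R:np.abs(env.ik(k+up+zh*.1,R)-q0).max())
np.save('R.npy',R)
env.goto(k+up+zh*.1,R);stat()
print(env.move_linear(k+up,speed=.1,f_stop=10));stat()
env.grip(0.0);stat('grip')
s=env.read_camera('side');save(s,'side2.png');cv2.imwrite('pics/s2.png',cv2.resize(s['image'][120:320,230:450,::-1],None,fx=2.5,fy=2.5))
E
```

```text
t 3.42 p [0.4785 0.02   0.1641] F [-0.  -0.1  0.3] w 1.0 gf 0.0
False
t 4.57 p [0.4787 0.0196 0.0645] F [-0.2  0.2  0.3] w 0.996 gf 0.0
grip t 5.6 p [0.4782 0.0199 0.064 ] F [-0.2  4.5  1.3] w 0.261 gf 30.0
```

View pics/s2.png

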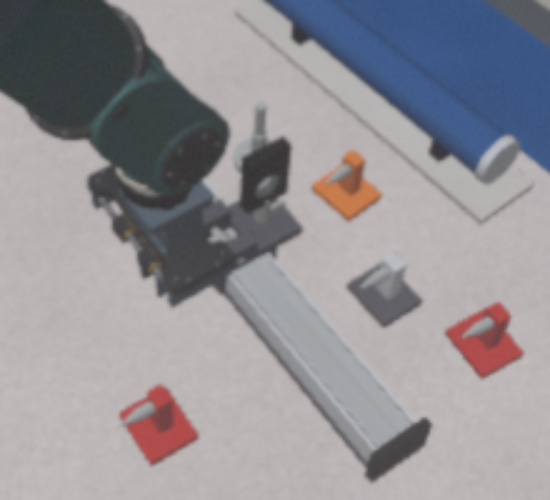

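The gripper is over the knob, and width 0.261 (24 mm) confirms the knob is gripped by its ends. The bar and lens stay clear. Next is the arc up.

```bash
python3 - <<'E'
from h import *
for a in np.linspace(.15,1.2,8):
    if env.move_linear(knob(.0252,a)+up,speed=.08,f_stop=50): stat('STOP');break
    stat(round(a,2))
E
```

```text
0.15 t 5.95 p [0.479  0.0196 0.0759] F [-5.4  3.5  5.8] w 0.26 gf 30.0
0.3 t 6.25 p [0.482  0.0194 0.0877] F [-6.6  1.3  4.6] w 0.261 gf 30.0
0.45 t 6.55 p [0.4868 0.0191 0.099 ] F [-6.7  1.5  3.4] w 0.258 gf 30.0
0.6 t 6.85 p [0.4935 0.0187 0.1096] F [-8.9 -0.1  6.5] w 0.263 gf 30.0
0.75 t 7.15 p [0.5015 0.0182 0.119 ] F [-8.9  0.6  8.8] w 0.26 gf 30.0
0.9 t 7.45 p [0.5107 0.0177 0.127 ] F [-7.4  0.1  9.1] w 0.258 gf 30.0
1.05 t 7.75 p [0.5209 0.0171 0.1334] F [-7.2  0.4 11.9] w 0.258 gf 30.0
1.2 t 8.05 p [0.5318 0.0165 0.1382] F [-5.8 -0.1 10.1] w 0.261 gf 30.0
```

```bash
python3 - <<'E'
from h import *
env.hold(.2)
print(env.move_linear(knob(-.1163,1.2)+up,speed=.06,f_stop=40));stat()
env.hold(.3);stat()
p=env.read_camera('top');save(p,'top3.png');s=env.read_camera('side');save(s,'side3.png')
a=p['image'][130:230,310:430,::-1];b=s['image'][170:270,310:430,::-1]
cv2.imwrite('pics/c3.png',np.vstack([cv2.resize(x,(720,600),interpolation=cv2.INTER_CUBIC)[::2,::2] if 0 else cv2.resize(x,(360,300),interpolation=cv2.INTER_CUBIC) for x in(a,b)]))
E
```

```text
False
t 10.76 p [ 0.5235 -0.1249  0.1382] F [-5.9  1.9 10.3] w 0.262 gf 30.0
t 11.06 p [ 0.5235 -0.1249  0.1382] F [-6.   1.9 10.4] w 0.261 gf 30.0
```

View pics/c3.png

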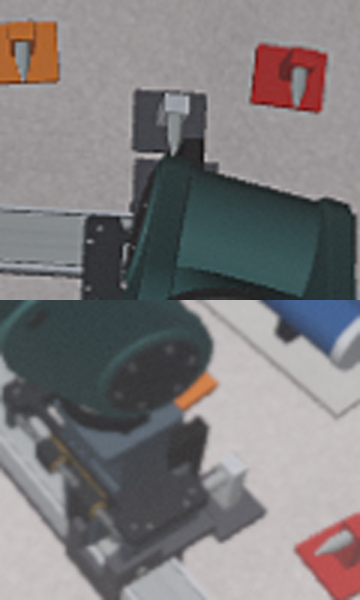

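```bash
cat > look.py <<'E'
from h import *
import sys
n=sys.argv[1]
env.grip(.6);g=env.get_state()['tool_pos'];env.move_linear(g+zh*.12,speed=.2)
q=env.get_state()['q'];np.save('qabove.npy',q);np.save('g.npy',g)
env.goto_joints([1.112,.379,1.734,0,1.028,q[5]]);stat()
p=env.read_camera('top');save(p,'top%s.png'%n);s=env.read_camera('side');save(s,'side%s.png'%n)
a=p['image'][155:255,320:420,::-1];b=s['image'][195:295,310:410,::-1]
cv2.imwrite('pics/c%s.png'%n,np.hstack([cv2.resize(x,(400,400),interpolation=cv2.INTER_CUBIC) for x in(a,b)]))
E
python3 look.py 4
```

```text
t 15.37 p [0.2897 0.6374 0.2328] F [ 0.5  0.6 -0. ] w 0.6 gf 0.0
```

View pics/c4.png

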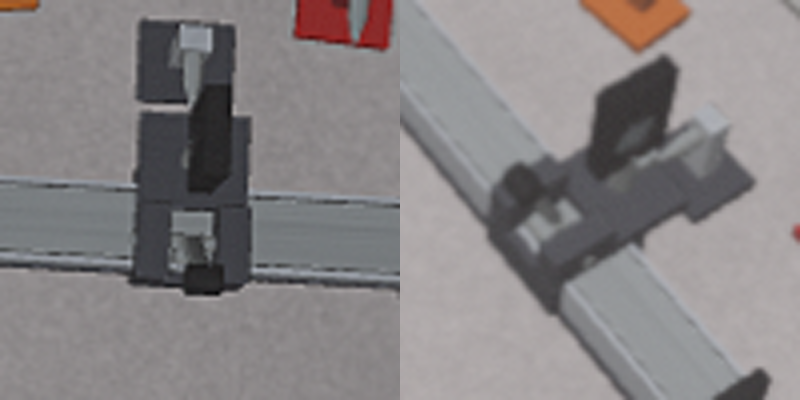

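```bash
python3 - <<'E'
from h import *
p=env.read_camera('top');g=cv2.cvtColor(p['image'],cv2.COLOR_RGB2GRAY).astype(float)
loc=lambda P:((P-c)@np.array([xh,yh]).T).round(4)
for r in range(184,200,2):
    gr=np.abs(np.diff(cv2.GaussianBlur(g,(3,3),0)[r]))
    e=[]
    for lo,hi in((349,360),(376,388)):
        w=gr[lo:hi]**2;e.append(lo+.5+(w*np.arange(hi-lo)).sum()/w.sum())
    A,B=(loc(at_z(p,x,r,.062)) for x in e);print(r,np.round(e,2),A,B,((A+B)/2)[1])
print(g[174:185,360:378].astype(int))
print('tip',loc(at_z(p,320+194/4,155+105/4,.055)))
E
```

```text
184 [354.45 379.54] [ 0.075  -0.0789] [ 0.0789 -0.1482] -0.11355
186 [354.12 381.78] [ 0.0693 -0.0782] [ 0.0737 -0.1546] -0.1164
188 [354.03 381.78] [ 0.0637 -0.0782] [ 0.068  -0.1548] -0.11649999999999999
190 [353.89 381.76] [ 0.0581 -0.078 ] [ 0.0624 -0.1549] -0.11645
192 [353.93 381.4 ] [ 0.0525 -0.0784] [ 0.0568 -0.1541] -0.11624999999999999
194 [353.88 381.38] [ 0.047  -0.0785] [ 0.0512 -0.1542] -0.11635000000000001
196 [353.68 381.46] [ 0.0414 -0.0782] [ 0.0457 -0.1546] -0.1164
198 [352.84 381.39] [ 0.0357 -0.0761] [ 0.0401 -0.1546] -0.11535
[[ 65  61  64  62  61  65 127 126 124 115  76  63  65  63  64  64  64  58]
 [ 64  64  64  64  62  59 131 127 125 110  68  63  66  67  69  68  65  58]
 [ 63  63  60  61  60  54 128 126 124 108  61  41  42  43  41  42  38  37]
 [ 64  63  65  63  63  54 104 125 127  90  57  36  38  40  40  38  38  26]
 [ 62  64  64  64  62  58  83 125 125  77  37  35  39  41  42  38  39  24]
 [ 62  61  65  63  62  60  61 125 135  64  30  34  43  40  38  42  39  29]
 [ 55  36  29  37  38  36  36 128  98  43  31  39  42  43  38  41  39  29]
 [150 152 154 155 150 150 125 148  68  29  35  36  40  42  39  42  37  27]
 [153 151 154 157 154 153 153 106  45  32  36  36  39  43  40  41  36  26]
 [ 66  81  84  85  84  81  85  68  37  33  35  39  42  42  41  43  37  27]
 [ 59  62  62  60  61  62  63  44  36  34  35  40  39  39  41  41  39  34]]
tip [ 0.0863 -0.1183]
```

```bash
python3 - <<'E'
from h import *
p=env.read_camera('top');g=cv2.cvtColor(cv2.imread('pics/top1.png'),cv2.COLOR_BGR2GRAY).astype(float)
loc=lambda P:((P-c)@np.array([xh,yh]).T).round(4)
print(g[172:186,362:374].astype(int))
for r in range(172,180):
    w=np.clip(g[r,362:374]-70,0,None);x=362.5-.5+(w*np.arange(12)).sum()/w.sum();print(r,x.round(2),loc(at_z(p,x+.0,r,.055)))
E
```

```text
[[ 65  64  64  60 131 127 126 118  79  64  64  65]
 [ 63  61  59  58 126 127 124 114  76  61  62  64]
 [ 63  63  61  66 127 128 125 116  76  63  64  64]
 [ 64  63  62  59 130 128 124 110  68  63  61  64]
 [ 63  64  61  53 126 126 125 108  59  59  64  66]
 [ 64  62  63  57 107 126 126  88  62  62  64  64]
 [ 65  63  62  58  82 126 124  74  63  65  64  64]
 [ 63  61  62  61  61 125 133  74  60  63  60  64]
 [ 32  35  40  39  35 124  98  54  51  61  61  63]
 [152 154 148 149 120 136  91 105 112  86  80  85]
 [143 147 144 141 139 143 143 142 143 141 139 138]
 [139 140 139 136 132 136 141 141 139 137 139 138]
 [142 139 136 133 131 133 137 141 140 139 137 137]
 [140 141 138 136 136 135 136 139 141 141 140 141]]
172 367.51 [ 0.1125 -0.1146]
173 367.48 [ 0.1096 -0.1146]
174 367.49 [ 0.1068 -0.1147]
175 367.35 [ 0.1039 -0.1144]
176 367.37 [ 0.101  -0.1146]
177 367.33 [ 0.0982 -0.1146]
178 367.4 [ 0.0954 -0.1149]
179 367.58 [ 0.0925 -0.1155]
```

```bash
cat > down.py <<'E'
from h import *
q=np.load('qabove.npy');g=np.load('g.npy')
env.goto_joints(q);env.move_linear(g,speed=.1,f_stop=15);env.grip(0);stat('regrip')
S=-.1153
env.move_linear(knob(S,1.2)+up,speed=.02,f_stop=40);env.hold(.3);stat('aligned')
for a in [1.05,.9,.75,.6,.45,.3,.15,0,-.05]:
    st=env.move_linear(knob(S,a)+up,speed=.08,f_stop=60);stat(a,st)
    if st: break
E
python3 down.py && python3 look.py 5
```

```text
regrip t 20.29 p [ 0.523  -0.1247  0.1373] F [-0.7  0.8  2.5] w 0.255 gf 30.0
aligned t 20.84 p [ 0.5231 -0.1237  0.1373] F [ 0.  -0.1  2.8] w 0.262 gf 30.0
1.05 False t 21.14 p [ 0.512  -0.123   0.1321] F [ 4.2 -1.3 -6.1] w 0.259 gf 30.0
0.9 False t 21.44 p [ 0.5022 -0.1225  0.1258] F [ 4.2 -0.4 -5.6] w 0.263 gf 30.0
0.75 False t 21.74 p [ 0.4932 -0.122   0.1178] F [ 6.  -0.2 -6.2] w 0.259 gf 30.0
0.6 False t 22.04 p [ 0.4854 -0.1215  0.1085] F [ 6.2 -0.5 -5.2] w 0.26 gf 30.0
0.45 False t 22.34 p [ 0.4792 -0.1212  0.0983] F [ 6.4 -1.  -3.1] w 0.261 gf 30.0
0.3 False t 22.64 p [ 0.4747 -0.121   0.0873] F [ 6.4 -0.9 -2.3] w 0.259 gf 30.0
0.15 False t 22.94 p [ 0.4717 -0.1208  0.0756] F [ 6.9 -1.2 -3. ] w 0.264 gf 30.0
0 False t 23.24 p [ 0.4706 -0.1208  0.0635] F [ 8.6 -1.1 -6.5] w 0.263 gf 30.0
-0.05 False t 23.49 p [ 0.4705 -0.1208  0.0602] F [-0.6  0.  16.4] w 0.258 gf 30.0
t 27.64 p [0.2898 0.6373 0.2328] F [ 0.4  0.8 -1.2] w 0.602 gf 0.0
```

View pics/c5.png

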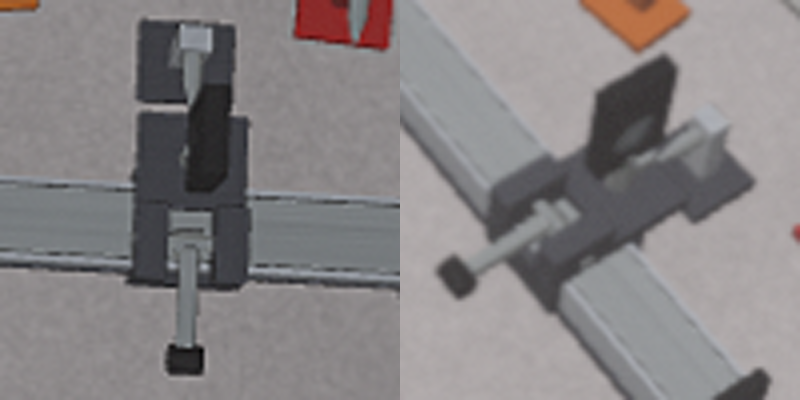

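The lever is level: the knob sits at (185,358) in the crop, and the arm felt the stop. The plate's edges at x≈138 and 249 centre on the tip at x≈194, so the fin is aligned and the arm is clear.

```bash
python3 -c "
from cell import env
print(env.sign_off())"
```

```text
the job is handed in; nothing more can be done
None
```

I freed the carriage, slid it so its fin lines up with the grey index tip (about 1 mm off by camera measurement) and clamped it with the lever fully down. No loose object was approached. I handed the job in at about 28 s; sign-off returned no verdict.

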